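# Open out the folding chopping board

### The arm

A 7-joint arm with a two-finger parallel gripper is mounted at the origin on a cart in front of the work surface, level with it; the furniture and walls round the work are solid. World frame = base frame: x ahead of the robot, y to its left, z up, the work surface at z = 0. Lengths are in m, angles in rad, forces in N, time in s.
With the tool pointing down it reaches from about 0.4 to 0.85 m from the base axis. Payload 4.5 kg.
Tool frame: the origin (TCP) lies between the finger pads; the fingertips stand 22 mm ahead of it and the grasp point (between the pads) lies 3 mm ahead of it; z points along the fingers, y is the line along which they close (so a half turn about z gives the same grasp; the last joint's range is limited). The gripper opens to 85 mm and grips with 20 to 120 N. Pads are 22 mm wide; open, the fingers measure 114 mm over their backs; the gripper's body (76 mm by 85 mm) begins 54 mm behind the grasp point. The pads swing forward as they close: fully open they stand 13 mm farther back than shut.
Start: joints at [1.213, 0.689, -0.195, 1.565, 0.157, 0.902, -0.215], TCP at [0.239, -0.578, 0.253] pointing down, gripper open.
Joint ranges: [-3.01, 3.01], [-0.46, 2.08], [-1.47, 1.51], [0.13, 2.56], [-1, 4.14], [0.04, 2.09], [-2.66, 2.66]. Speed limits (rad/s): [2.57, 2.57, 3.14, 3.14, 3.14, 3.14, 3.14].

### API

Orientations are given as [roll, pitch, yaw] about the fixed x, y, z axes, in that order (R = Rz(yaw) Ry(pitch) Rx(roll)).
In Python, from bench import manip, vision, job, models gives the robot as it stands.
- The arm moves only by the tool move_arm, never from a script. Its arguments are lists of equal length, an entry for each row: "linear": the shift along the tool's x, y, z in cm, a list of three; "turn": the turn about the tool's z in degrees; "gripper": the opening, from 0 (shut) to 1 (fully open). A call has 1 to 5 rows; each row is the pose to reach, as a shift and turn from the pose commanded when the call began, along the tool's axes at that moment; what a row does not reach only later rows make up. A row lasts 1/12 s, in which the tool goes at most 41.7 mm and 7.16 degrees, less where a joint would pass 70% of its speed; a pose out of reach is approached as far as the arm can. A call with a gripper value outside its range is refused whole. The fingers move at their own pace and stop on an object; "newtons" is the grip in N (left out, the last holds). Time passes only in rows, so rows that repeat a pose let the fingers close. It gives the time, the measured TCP pose, the force, the opening and the grip force at its end, in the units of the state.
- manip.get_obs(): the state, without advancing time (a new reading comes with each control period).
- vision.snapshot(name): name is "scene" or "top" or "wrist"; returns a dict with "pixels" (420x560x3 uint8, red, green, blue), "intrinsics" (3x3 intrinsics, pixels), "R" (3x3) and "t" (3): a world point X has camera coordinates R X + t. Camera axes: x right, y down, z forward; pixel columns grow to the right and rows downward; lengths in m; the calibration is good to about 2 mm. The wrist camera is an equidistant fisheye: a pixel r from the principal point sees the ray r / f radians off the axis. A picture is of the moment at which its call begins. There is no depth.
- job.hand_in(): hands the job in; it is judged then, once.
Trained networks look in the newest picture that a camera, given by its name, has taken for a name from the list of things; names that differ only in an ending like _2 or _b are one class to them, and where a whole thing is asked for, a point or a joint stands for the part that bears it (a point fixed in the world has none). Each returns a list of dicts, best first, with "score" (0 to 1); they miss things now and then, are a little off and sometimes report something else, mostly with a low value. They report only what shows in the picture. A call takes as long as a camera call.
- models.look_for(name, camera): "centre" ([x, y, z] in m, in world coordinates, good to about 4 mm: the middle of the surface that is visible of it).
The state is a dict: "time_s": time; "joints": joint angles; "dq": joint speeds; "tau": joint torques, N m; "eef_pos": TCP position; "eef_rot": TCP orientation; "force": force on the tool from outside, world axes, zero at the start; "ft_torque": the same for the moment, N m; "gripper_width": finger opening in m; "grasp_force": force on a finger pad.
Only numpy, scipy, OpenCV 4.12 (cv2) and the standard library are available. Lean on these libraries where they do the work, as an engineer would, in place of code of your own. Each camera call takes 0.05 s, during which the arm holds its last target. There are 200 camera calls.

### The job

Open out the folding chopping board so that there is room to cut the vegetables: first slide the red-topped kitchen timer that stands beside it along the worktop, out of the place where the upper leaf will come down, then turn the upper leaf by its lip right over its hinge and press it flat on the other side, without slamming it. Work with the fingertips only: push the timer upright along the worktop without lifting it, and do not pinch the leaf. Disturb nothing else and take the hand away at the end.

Things in the scene. Friction and masses are not known exactly. Their poses are not given: they have to be found in the camera images.
- board: fixed lower leaf of the folding bamboo chopping board, on rubber feet. Origin on the worktop straight below the middle of the hinge; x along the hinge; y level, from the hinge towards the side where the upper leaf lands (robot's left, turned by up to 0.25 rad); z up. It spans y -165 to -5 mm, x -120 to 120 mm; its top is 26 mm above the worktop
- hinge (a point): middle of the hinge axis (the spine, a stainless pin hinge), 26 mm above the worktop. Opened flat, the upper leaf covers y 5 to 165 mm and x -120 to 120 mm of the board's frame, and its lip y 165 to 207 mm and x -52 to 52 mm; the leaf's upper side is then 26 mm and the lip's upper side 19 mm above the worktop
- leaf (a joint): angle of the upper leaf about the hinge, rad: 0 = folded shut on the lower leaf, 1.57 = straight up, 3.14 = opened flat on the other side; it starts shut or up to 0.25 ajar. The leaf is 160 (hinge to free edge) x 240 x 18 mm, 0.4 kg, with four 8 mm rubber feet on its outer face. The hinge is stiff: the leaf stays at any angle, and turning it takes up to 5 N at the lip
- lip (a point): middle of the outer edge of the leaf's lip, on its inner face (the lower edge while shut), 207 mm from the hinge axis. The lip is a wooden tongue 104 mm wide along the hinge, 11 mm thick, that juts 42 mm past the free edges of both leaves, flush with the leaf's outer face; while shut there is only air between it and the worktop, 33 mm below
- timer: the kitchen timer, a round white base with a red top, 60 mm across and 48 mm high, 0.11 kg, standing loose on the worktop to the left of the folded board. Its origin is the centre of its underside, z up
- lemon_b: the whole lemon nearest the board, 80 mm long, at the left, bystander; leave it alone
- carrot_small: the smaller carrot, 162 mm long, 24 mm thick, at the right, bystander; leave it alone
- tomatoes: four cherry tomatoes on one vine, 131 x 173 mm, at the left, bystander; leave it alone
- mustard: a jar of mustard, 59 mm across and 103 mm high, bystander at the back

How it is judged:
On the way, in this order (a step that is already met when the one before it is completed fails the run):
1. the timer has been pushed clear, upright, before the leaf is raised ((y of timer in the frame of board above 0.238 m or x of timer in the frame of board above 0.151 m or x of timer in the frame of board below -0.151 m or (y of timer in the frame of board above 0.197 m and (x of timer in the frame of board above 0.084 m or x of timer in the frame of board below -0.084 m))) and angle between timer's own z axis and vertical below 0.1 rad and height (world z) of timer below 0.006 m and value of joint leaf below 0.5 rad), for 0.2 s.
2. the leaf stands up past the vertical (value of joint leaf above 1.6 rad).
At the end, for the whole second after the job is handed in: the upper leaf lies still, opened flat (joint above 3.08 rad); the timer stands upright at rest on the worktop, wholly outside the outline of the opened leaf and its lip (to about 1 mm); each bystander is within 25 mm of where it was (value of joint leaf above 3.08 rad and not (velocity of joint leaf above 0.05 rad/s) and (y of timer in the frame of board above 0.238 m or x of timer in the frame of board above 0.151 m or x of timer in the frame of board below -0.151 m or (y of timer in the frame of board above 0.197 m and (x of timer in the frame of board above 0.084 m or x of timer in the frame of board below -0.084 m))) and angle between timer's own z axis and vertical below 0.1 rad and height (world z) of timer between -0.006 and 0.006 m and linear speed of timer below 0.02 m/s); the robot touches nothing.
It fails at once if the timer is lifted off the worktop or tipped over (height (world z) of timer above 0.012 m or angle between timer's own z axis and vertical above 0.35 rad).
It fails at once if the leaf is pinched (fingers pressing on its inner and its outer face at once) (contact force between any of leaf_c0, leaf_c2 and the fingers above 1.5 N and contact force between any of leaf_c1, leaf_c3 and the fingers above 1.5 N).
It fails at once if the leaf strikes or presses on the timer (contact force between leaf and timer above 0.5 N).
It fails at once if the leaf is slammed (turns faster than 4 rad/s) (velocity of joint leaf above 4 rad/s).
It fails at once if a bystander is moved more than 25 mm (distance of any of lemon_b, carrot_small, tomatoes, mustard from where it was at the start of the episode above 0.025 m).
It also fails if it takes over 58 s, if anything falls off the work surface, if the arm or the gripper's body presses on something with over 40 N, if the wrist force passes 120 N, or if a joint passes its speed limit or range.

## Working session

There is one attempt and no reset: what is moved stays moved. The work goes in short steps, Python scripts to look and compute and a tool call to move; the robot and the scene stay as the last step left them, time stands still between calls to the robot, and variables do not carry over. Pictures are saved under pics/ and viewed, at most 10 in all, crops included, and the job is handed in when it is done.

Besides the shell and the picture viewer there is one more tool, called after "Emit:" by a JSON object that holds its "method" and its "body", one argument or row to a line. move_arm: Moves the arm, as the interface text tells. Its arguments: {"type":"object","properties":{"linear":{"type":"array"},"turn":{"type":"array"},"gripper":{"type":"array"},"newtons":{"type":"number"}},"required":["linear","turn","gripper"]}

```bash
mkdir -p pics
python3 - <<'E'
from bench import manip, vision, models
import cv2,numpy as np
o=manip.get_obs(); print(o['time_s'],o['eef_pos'],o['eef_rot'],o['gripper_width'])
ims=[]
for c in ['scene','top']:
    s=vision.snapshot(c); cv2.imwrite(f'pics/{c}0.png',s['pixels'][:,:,::-1]); print(c,s['intrinsics'].tolist(),s['R'].tolist(),s['t'].tolist())
    for n in ['board','hinge','leaf','lip','timer','lemon_b','carrot_small','tomatoes','mustard']:
        print(n,[(np.round(d['centre'],3).tolist(),round(d['score'],2)) for d in models.look_for(n,c)][:3])
E
```

```text
0.0 [ 0.23837615 -0.57708679  0.25245595] [-3.13972443e+00  1.39665409e-04  3.91896796e-01] 0.08587039817854879
scene [[522.7032140822092, 0.0, 274.8098955593941], [0.0, 522.7032140822092, 216.29045793448685], [0.0, 0.0, 1.0]] [[-0.8269033099533789, -0.562306155137996, 0.0065348207374143616], [-0.3751025343567162, 0.5428774811977314, -0.7513868039349476], [0.41896181772008156, -0.6237754630492696, -0.6598296499782005]] [0.5323762053102294, 0.29208069244760726, 1.3550165436222876]
board [([0.545, -0.118, 0.049], 0.69), ([0.628, 0.419, 0.049], 0.53)]
hinge [([0.543, -0.122, 0.046], 0.78)]
leaf [([0.545, -0.123, 0.051], 0.85)]
lip [([0.547, -0.127, 0.054], 0.63)]
timer [([0.518, 0.064, 0.033], 0.77)]
lemon_b [([0.627, 0.413, 0.05], 0.56)]
carrot_small [([0.512, -0.45, 0.013], 0.52)]
tomatoes [([0.566, 0.488, 0.036], 0.67)]
mustard [([0.762, 0.152, 0.072], 0.79)]
top [[428.6618180626945, 0.0, 277.77704276068255], [0.0, 428.6618180626945, 204.37880890231557], [0.0, 0.0, 1.0]] [[0.01607070223527404, -0.999753103614796, -0.015344847416898665], [-0.9815797351882417, -0.012852812360340558, -0.19062011615307284], [0.19037582829090002, 0.018125590390732773, -0.981543940420163]] [0.0020008714286183548, 0.6417722253477982, 1.295442331270226]
board [([0.549, -0.135, 0.05], 0.65)]
hinge [([0.546, -0.137, 0.048], 0.61)]
leaf [([0.549, -0.139, 0.052], 0.91)]
lip [([0.553, -0.142, 0.056], 0.68)]
timer [([0.522, 0.05, 0.035], 0.84)]
lemon_b [([0.643, 0.387, 0.044], 0.71)]
carrot_small [([0.516, -0.46, 0.017], 0.55)]
tomatoes [([0.574, 0.47, 0.037], 0.97)]
mustard [([0.758, 0.129, 0.105], 0.71)]
```

View pics/scene0.png

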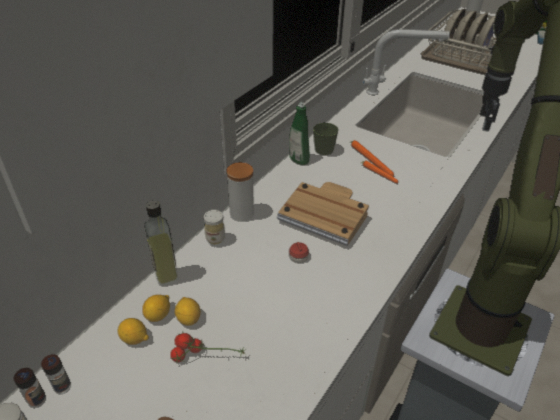

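View pics/top0.png

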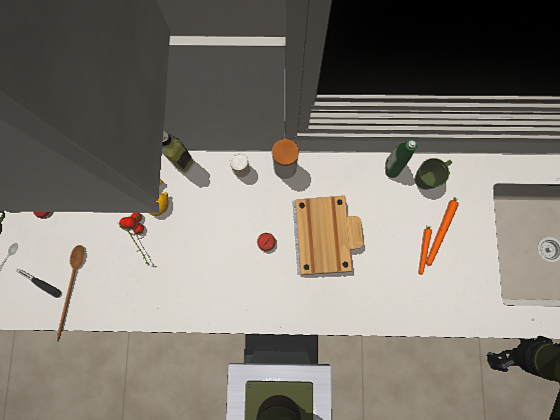

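Run:
```python
import cv2,numpy as np
a=cv2.imread('pics/top0.png')[185:285,250:370]; b=cv2.imread('pics/scene0.png')[175:270,270:375]
a=cv2.resize(a,(480,400),interpolation=cv2.INTER_CUBIC); b=cv2.resize(b,None,fx=3,fy=3,interpolation=cv2.INTER_CUBIC)
c=np.zeros((400,480+b.shape[1],3),np.uint8);c[:,:480]=a;c[:b.shape[0],480:]=b
cv2.imwrite('pics/crop0.png',c);print(c.shape)
```

```text
(400, 795, 3)
```

View pics/crop0.png

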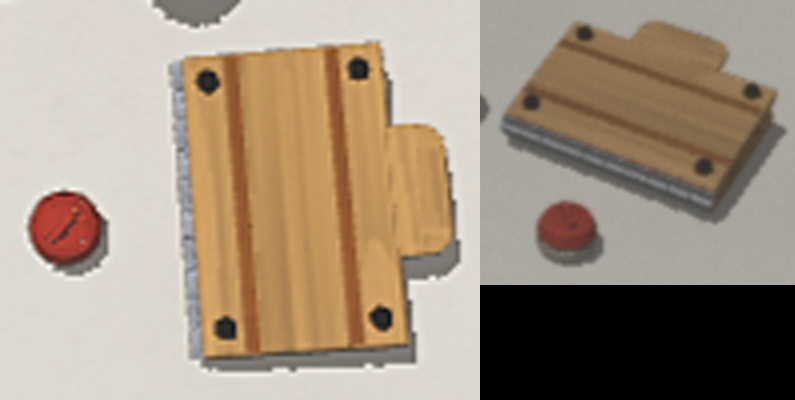

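```bash
cat > h.py <<'E'
import numpy as np
K={'scene':(522.7032,274.81,216.29),'top':(428.6618,277.777,204.379)}
Rm={'scene':np.array([[-0.8269033099533789,-0.562306155137996,0.0065348207374143616],[-0.3751025343567162,0.5428774811977314,-0.7513868039349476],[0.41896181772008156,-0.6237754630492696,-0.6598296499782005]]),
'top':np.array([[0.01607070223527404,-0.999753103614796,-0.015344847416898665],[-0.9815797351882417,-0.012852812360340558,-0.19062011615307284],[0.19037582829090002,0.018125590390732773,-0.981543940420163]])}
tv={'scene':np.array([0.5323762053102294,0.29208069244760726,1.3550165436222876]),'top':np.array([0.0020008714286183548,0.6417722253477982,1.295442331270226])}
def proj(c,X):
    p=Rm[c]@X+tv[c]; f,a,b=K[c]; return np.array([f*p[0]/p[2]+a,f*p[1]/p[2]+b])
def unproj(c,u,z):
    f,a,b=K[c]; d=Rm[c].T@np.array([(u[0]-a)/f,(u[1]-b)/f,1]); C=-Rm[c].T@tv[c]; return C+d*(z-C[2])/d[2]
def leafpt(p,r,x,h):
    x0,y0,w,th=p; y=-r*np.cos(th)+h*np.sin(th); z=.026+r*np.sin(th)+h*np.cos(th)
    return np.array([x0+x*np.cos(w)-y*np.sin(w),y0+x*np.sin(w)+y*np.cos(w),z])
E
python3 - <<'E'
from h import *
from scipy.optimize import least_squares
P=[(.005,.12,.018),(.165,.12,.018),(.165,-.12,.018),(.005,-.12,.018)]
T=[(296,199.5),(345,195.75),(352.25,271.25),(301,274.25)]
S=[(277.7,214),(301.7,182.3),(368.7,205.7),(348,240.3)]
ob={'top':[(q,u) for q,u in zip(P,T)]+[((.207,0,.018),(363,231.3))],'scene':list(zip(P,S))}
for cs in (['top'],['scene'],['top','scene']):
    f=lambda p:np.concatenate([proj(c,leafpt(p,*q))-u for c in cs for q,u in ob[c]])
    s=least_squares(f,[.55,-.05,0.05,.1]); print(cs,s.x.round(4),s.fun.round(1).tolist())
for z in(.04,.048): print(unproj('top',(266.5,241.75),z),unproj('scene',(299,248.3),z))
E
```

```text
['top'] [ 0.5433 -0.0503  0.0787  0.0372] [-0.4, -0.4, 0.5, -0.3, 0.5, -0.1, 0.0, 0.3, -0.5, 0.5]
['scene'] [ 0.54   -0.0426  0.0779  0.1059] [-0.5, -0.5, -0.6, -0.1, 0.7, 0.2, 0.3, 0.2]
['top', 'scene'] [ 0.5427 -0.0489  0.079   0.0675] [-1.0, -0.3, 0.0, -0.4, 0.0, 0.1, -0.6, 0.5, -0.9, 0.4, 0.0, -1.9, -0.2, -0.0, 0.7, 0.1, 0.6, -1.6]
[0.52493271 0.045532   0.04      ] [0.52462748 0.05091964 0.04      ]
[0.52409581 0.04518477 0.048     ] [0.52057133 0.05791061 0.048     ]
```

Emit:
{"method": "move_arm", "body": {
  "linear": [
    [3.2, -2.7, 0],
    [6.4, -5.4, 0],
    [9.6, -8.1, 0],
    [12.8, -10.8, 0],
    [16, -13.5, 0]
  ],
  "turn": [-7, -14, -21, -28, -35],
  "gripper": [0.45, 0.45, 0.45, 0.45, 0.45]
}}

```text
time_s: 1.42
eef_pos: [0.3351, -0.3911, 0.2536]
eef_rot: [3.141, 0.0, 1.008]
force: [1.6, 0.1, 0.5]
gripper_width: 0.0383
grasp_force: 0.0
```

```bash
cat >> h.py <<'E'
B=(.5427,-.0489,.079)
def goto(bx,by,z,yaw=None):
    """shift (cm) and turn (deg) in tool axes to board-frame point"""
    from bench import manip
    from scipy.spatial.transform import Rotation as R
    o=manip.get_obs(); p=o['eef_pos']; M=R.from_euler('xyz',o['eef_rot']).as_matrix()
    x0,y0,w=B; q=np.array([x0+bx*np.cos(w)-by*np.sin(w),y0+bx*np.sin(w)+by*np.cos(w),z])
    yaw=np.pi/2+w if yaw is None else yaw
    print('t',o['time_s'],'at',p.round(4),o['eef_rot'].round(3),'w',round(o['gripper_width'],4),'F',o['force'].round(1))
    d=p-np.array([x0,y0,0]); print('board xy',round(d[0]*np.cos(w)+d[1]*np.sin(w),4),round(-d[0]*np.sin(w)+d[1]*np.cos(w),4))
    print('shift',(100*M.T@(q-p)).round(2),'turn',np.degrees(o['eef_rot'][2]-yaw).round(1))
E
python3 -c "
from h import *;goto(-.011,.035,.2)"
```

```text
t 1.4167 at [ 0.3351 -0.3911  0.2536] [3.141 0.    1.008] w 0.0383 F [1.6 0.1 0.5]
board xy -0.2339 -0.3247
shift [42.16 -3.67  5.34] turn -36.8
```

Emit:
{"method": "move_arm", "body": {
  "linear": [
    [4, -0.4, 0],
    [8, -0.8, 0],
    [12, -1.2, 0],
    [16, -1.6, 0],
    [20, -2, 0]
  ],
  "turn": [-7, -14, -21, -28, -35],
  "gripper": [0.45, 0.45, 0.45, 0.45, 0.45]
}}

```text
time_s: 1.83
eef_pos: [0.4259, -0.2118, 0.2536]
eef_rot: [3.141, 0.001, 1.619]
force: [0.3, -0.0, -0.2]
gripper_width: 0.0386
grasp_force: 0.0
```

```bash
python3 -c "
from h import *;goto(-.011,.035,.15)"
```

```text
t 1.8333 at [ 0.4259 -0.2118  0.2536] [3.141e+00 1.000e-03 1.619e+00] w 0.0386 F [ 0.3 -0.  -0.2]
board xy -0.1293 -0.1531
shift [19.17 11.24 10.36] turn -1.8
```

Emit:
{"method": "move_arm", "body": {
  "linear": [
    [3.9, 2.2, 0],
    [7.8, 4.4, 1],
    [11.7, 6.6, 2],
    [15.5, 8.8, 4],
    [19.2, 11.2, 6]
  ],
  "turn": [-1, -1.8, -1.8, -1.8, -1.8],
  "gripper": [0.45, 0.45, 0.45, 0.45, 0.45]
}}

```text
time_s: 2.25
eef_pos: [0.519, -0.0342, 0.2033]
eef_rot: [3.14, 0.0, 1.645]
force: [-0.0, -0.8, 0.1]
gripper_width: 0.0386
grasp_force: 0.0
```

Emit:
{"method": "move_arm", "body": {
  "linear": [
    [0, 0, 0],
    [0, 0, 0]
  ],
  "turn": [0, 0],
  "gripper": [0.45, 0.45]
}}

```text
time_s: 2.42
eef_pos: [0.5184, -0.033, 0.2025]
eef_rot: [-3.141, -0.001, 1.651]
force: [0.2, -0.6, -0.0]
gripper_width: 0.0383
grasp_force: 0.0
```

Run:
```python
from h import *;goto(-.011,.035,.03)
from bench import vision,models
import cv2
s=vision.snapshot('wrist');cv2.imwrite('pics/w1.png',s['pixels'][:,:,::-1])
for n in ['timer','leaf','hinge']: print(n,models.look_for(n,'wrist')[:2])
s['intrinsics'];print(s['intrinsics'][0][0])
```

```text
t 2.4167 at [ 0.5184 -0.033   0.2025] [-3.141e+00 -1.000e-03  1.651e+00] w 0.0383 F [ 0.2 -0.6 -0. ]
board xy -0.023 0.0177
shift [ 1.7   1.21 17.26] turn 0.1
timer [{'centre': [0.5298, 0.0492, 0.0368], 'score': 0.95}]
leaf [{'centre': [0.5384, -0.0851, 0.0488], 'score': 0.89}]
hinge [{'centre': [0.5399, -0.081, 0.0468], 'score': 0.64}]
325.19226210127806
```

View pics/w1.png

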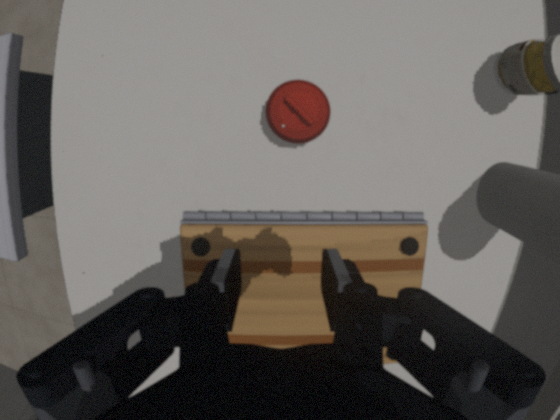

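Emit:
{"method": "move_arm", "body": {
  "linear": [
    [1.7, 1.6, 2],
    [1.7, 1.6, 6],
    [1.7, 1.6, 10],
    [1.7, 1.6, 14],
    [1.7, 1.6, 17]
  ],
  "turn": [0, 0, 0, 0, 0],
  "gripper": [0.45, 0.45, 0.45, 0.45, 0.45]
}}

```text
time_s: 3.03
eef_pos: [0.5317, -0.0202, 0.0313]
eef_rot: [-3.14, 0.001, 1.642]
force: [0.4, 0.7, -0.0]
gripper_width: 0.038
grasp_force: 0.0
```

Emit:
{"method": "move_arm", "body": {
  "linear": [
    [0, 0, 0],
    [0, 0, 0]
  ],
  "turn": [0, 0],
  "gripper": [0.45, 0.45]
}}

```text
time_s: 3.2
eef_pos: [0.5317, -0.0195, 0.0329]
eef_rot: [-3.139, 0.001, 1.643]
force: [-0.7, 0.2, 0.8]
gripper_width: 0.0383
grasp_force: 0.0
```

Run:
```python
from h import *;goto(-.007,.225,.03)
```

```text
t 3.2 at [ 0.5317 -0.0195  0.0329] [-3.139e+00  1.000e-03  1.643e+00] w 0.0383 F [-0.7  0.2  0.8]
board xy -0.0087 0.0302
shift [19.48  0.04  0.27] turn -0.4
```

Emit:
{"method": "move_arm", "body": {
  "linear": [
    [0.8, 0, 0.4],
    [1.6, 0, 0.4],
    [2.4, 0, 0.4],
    [3.2, 0, 0.4],
    [4, 0, 0.4]
  ],
  "turn": [0, 0, 0, 0, 0],
  "gripper": [0.45, 0.45, 0.45, 0.45, 0.45]
}}

```text
time_s: 3.62
eef_pos: [0.5301, 0.0228, 0.0304]
eef_rot: [3.14, 0.0, 1.645]
force: [0.2, -1.9, 1.3]
gripper_width: 0.0381
grasp_force: 0.8
```

Emit:
{"method": "move_arm", "body": {
  "linear": [
    [1, 0, 0],
    [2, 0, 0],
    [3, 0, 0],
    [4, 0, 0],
    [5, 0, 0]
  ],
  "turn": [0, 0, 0, 0, 0],
  "gripper": [0.45, 0.45, 0.45, 0.45, 0.45]
}}

```text
time_s: 4.03
eef_pos: [0.5258, 0.0726, 0.0293]
eef_rot: [3.142, 0.0, 1.645]
force: [0.7, -1.6, 1.6]
gripper_width: 0.0382
grasp_force: 1.5
```

Run:
```python
from h import *;goto(-.007,.23,.03)
from bench import vision,models
for c in ['wrist','top']:
  vision.snapshot(c);print(models.look_for('timer',c)[:1])
```

```text
t 4.0333 at [0.5258 0.0726 0.0293] [3.142 0.    1.645] w 0.0382 F [ 0.7 -1.6  1.6]
board xy -0.0073 0.1224
shift [10.76 -0.02 -0.08] turn -0.3
[{'centre': [0.5254, 0.1126, 0.0351], 'score': 0.86}]
[]
```

Emit:
{"method": "move_arm", "body": {
  "linear": [
    [1, 0, 0],
    [2, 0, 0],
    [3, 0, 0],
    [4, 0, 0],
    [5, 0, 0]
  ],
  "turn": [0, 0, 0, 0, 0],
  "gripper": [0.45, 0.45, 0.45, 0.45, 0.45]
}}

```text
time_s: 4.65
eef_pos: [0.5219, 0.1231, 0.0292]
eef_rot: [-3.142, -0.0, 1.646]
force: [1.1, -0.9, -0.6]
gripper_width: 0.0387
grasp_force: 0.3
```

Emit:
{"method": "move_arm", "body": {
  "linear": [
    [1, 0, 0],
    [2, 0, 0],
    [3, 0, 0],
    [4, 0, 0],
    [5, 0, 0]
  ],
  "turn": [0, 0, 0, 0, 0],
  "gripper": [0.45, 0.45, 0.45, 0.45, 0.45]
}}

```text
time_s: 5.07
eef_pos: [0.5183, 0.1724, 0.0292]
eef_rot: [3.142, 0.0, 1.645]
force: [-0.1, -0.1, 0.5]
gripper_width: 0.0388
grasp_force: 0.3
```

Emit:
{"method": "move_arm", "body": {
  "linear": [
    [0.3, 0, 0],
    [0.5, 0, 0],
    [0.5, 0, 0],
    [0, 0, 0],
    [-1, 0, 0]
  ],
  "turn": [0, 0, 0, 0, 0],
  "gripper": [0.45, 0.45, 0.45, 0.45, 0.45]
}}

```text
time_s: 5.48
eef_pos: [0.5193, 0.1618, 0.0293]
eef_rot: [3.141, -0.001, 1.646]
force: [-0.2, 0.2, -0.6]
gripper_width: 0.0382
grasp_force: 0.0
```

Emit:
{"method": "move_arm", "body": {
  "linear": [
    [-1, 0, -2],
    [-1, 0, -6],
    [-1, 0, -10],
    [-1, 0, -14],
    [-1, 0, -17]
  ],
  "turn": [0, 0, 0, 0, 0],
  "gripper": [0.2, 0, 0, 0, 0]
}}

```text
time_s: 5.9
eef_pos: [0.5205, 0.1494, 0.2021]
eef_rot: [3.14, 0.001, 1.642]
force: [1.2, -0.2, -0.0]
gripper_width: -0.0004
grasp_force: 0.0
```

Run:
```python
from h import *;goto(0,-.24,.2)
from bench import vision,models
for c in ['wrist','scene']:
  vision.snapshot(c);print(models.look_for('timer',c)[:1])
```

```text
t 5.9 at [0.5205 0.1494 0.2021] [3.140e+00 1.000e-03 1.642e+00] w -0.0004 F [ 1.2 -0.2 -0. ]
board xy -0.0065 0.1994
shift [-43.93   0.97   0.24] turn -0.4
[]
[{'centre': [0.53, -0.1354, 0.0546], 'score': 0.74}]
```

Emit:
{"method": "move_arm", "body": {
  "linear": [
    [-4, 0.2, 0],
    [-8, 0.4, 0],
    [-12, 0.6, 0],
    [-16, 0.8, 0],
    [-20, 1, 0]
  ],
  "turn": [-0.4, -0.4, -0.4, -0.4, -0.4],
  "gripper": [0, 0, 0, 0, 0]
}}

```text
time_s: 6.52
eef_pos: [0.5431, -0.0503, 0.1973]
eef_rot: [-3.137, 0.001, 1.651]
force: [1.0, -0.9, 0.4]
gripper_width: 0.0003
grasp_force: 0.0
```

Emit:
{"method": "move_arm", "body": {
  "linear": [
    [-4, 0, 0],
    [-8, 0, 0],
    [-12, 0, 0],
    [-16, 0, 0],
    [-20, 0, 0]
  ],
  "turn": [0, 0, 0, 0, 0],
  "gripper": [0, 0, 0, 0, 0]
}}

```text
time_s: 6.93
eef_pos: [0.5588, -0.2494, 0.197]
eef_rot: [-3.137, -0.001, 1.651]
force: [0.8, 0.8, 0.1]
gripper_width: -0.0002
grasp_force: 0.0
```

Emit:
{"method": "move_arm", "body": {
  "linear": [
    [-3, 0, 0],
    [-4.5, 0, 0],
    [-4.5, 0, 0],
    [-4.5, 0, 0],
    [-4.5, 0, 0]
  ],
  "turn": [0, 0, 0, 0, 0],
  "gripper": [0, 0, 0, 0, 0]
}}

```text
time_s: 7.35
eef_pos: [0.5639, -0.2896, 0.198]
eef_rot: [-3.14, -0.002, 1.654]
force: [0.8, 0.6, 0.3]
gripper_width: -0.0002
grasp_force: 0.0
```

Run:
```python
from h import *;goto(0,-.245,.04)
from bench import vision,models
import cv2
ims=[]
for c in ['wrist','scene','top']:
  s=vision.snapshot(c);ims.append(s['pixels'][:,:,::-1]);print(c,models.look_for('timer',c)[:1],models.look_for('lip',c)[:1])
cv2.imwrite('pics/a2.png',np.hstack([cv2.resize(ims[0],(400,300)),cv2.resize(ims[2][150:300,100:300],(400,300))]))
```

```text
t 7.35 at [ 0.5639 -0.2896  0.198 ] [-3.140e+00 -2.000e-03  1.654e+00] w -0.0002 F [0.8 0.6 0.3]
board xy 0.0021 -0.2416
shift [-0.38 -0.18 15.8 ] turn 0.2
wrist [] [{'centre': [0.5577, -0.1746, 0.0555], 'score': 0.61}]
scene [{'centre': [0.506, 0.2241, 0.0304], 'score': 0.79}] [{'centre': [0.5457, -0.1224, 0.0536], 'score': 0.84}]
top [{'centre': [0.5142, 0.2089, 0.0356], 'score': 0.59}] [{'centre': [0.5498, -0.1353, 0.0524], 'score': 0.64}]
```

View pics/a2.png

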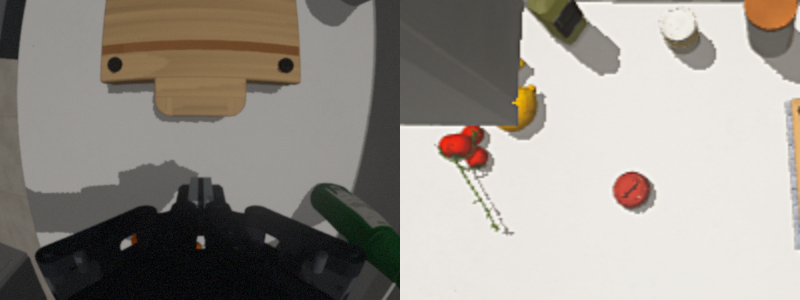

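Emit:
{"method": "move_arm", "body": {
  "linear": [
    [-0.2, -0.2, 4],
    [-0.2, -0.2, 8],
    [-0.2, -0.2, 12],
    [-0.2, -0.2, 15.2],
    [-0.2, -0.2, 15.2]
  ],
  "turn": [0, 0, 0, 0, 0],
  "gripper": [0, 0, 0, 0, 0]
}}

```text
time_s: 8.22
eef_pos: [0.558, -0.2921, 0.0408]
eef_rot: [-3.131, -0.005, 1.653]
force: [-1.2, 0.2, -0.7]
gripper_width: -0.0
grasp_force: 0.0
```

Emit:
{"method": "move_arm", "body": {
  "linear": [
    [0.5, 0, 0],
    [1, 0, 0],
    [1.5, 0, 0],
    [2, 0, 0],
    [2.3, 0, 0]
  ],
  "turn": [0, 0, 0, 0, 0],
  "gripper": [0, 0, 0, 0, 0]
}}

```text
time_s: 8.63
eef_pos: [0.5621, -0.2697, 0.0492]
eef_rot: [3.139, 0.001, 1.653]
force: [0.8, 1.1, -1.2]
gripper_width: -0.0001
grasp_force: 0.0
```

Run:
```python
from h import *;goto(0,-.215,.045)
```

```text
t 8.6333 at [ 0.5621 -0.2697  0.0492] [3.139e+00 1.000e-03 1.653e+00] w -0.0001 F [ 0.8  1.1 -1.2]
board xy 0.0019 -0.2217
shift [ 0.67 -0.19  0.42] turn 0.2
```

Emit:
{"method": "move_arm", "body": {
  "linear": [
    [0.2, 0, 0],
    [0.4, 0, 0],
    [0.6, 0, 0],
    [0.8, 0, 0],
    [1.0, 0, 0]
  ],
  "turn": [0, 0, 0, 0, 0],
  "gripper": [0, 0, 0, 0, 0]
}}

```text
time_s: 9.05
eef_pos: [0.5605, -0.2647, 0.0477]
eef_rot: [3.14, 0.006, 1.65]
force: [1.4, -10.0, -0.9]
gripper_width: -0.0001
grasp_force: 5.0
```

Run:
```python
from h import *;goto(0,-.215,.045)
```

```text
t 9.05 at [ 0.5605 -0.2647  0.0477] [3.14  0.006 1.65 ] w -0.0001 F [  1.4 -10.   -0.9]
board xy 0.0007 -0.2166
shift [ 0.16 -0.07  0.27] turn -0.0
```

Emit:
{"method": "move_arm", "body": {
  "linear": [
    [0.3, 0, 0],
    [0.5, 0, 0],
    [0.5, 0, -0.5],
    [0.5, 0, -1],
    [0.5, 0, -1.5]
  ],
  "turn": [0, 0, 0, 0, 0],
  "gripper": [0, 0, 0, 0, 0]
}}

```text
time_s: 9.47
eef_pos: [0.5603, -0.2623, 0.0628]
eef_rot: [3.14, 0.008, 1.647]
force: [2.7, -8.9, -1.3]
gripper_width: 0.0002
grasp_force: 4.7
```

Run:
```python
from h import *;goto(0,-.215,.045)
from bench import vision
import cv2
s=vision.snapshot('scene');cv2.imwrite('pics/s3.png',cv2.resize(s['pixels'][140:290,240:440,::-1],(800,600),interpolation=cv2.INTER_CUBIC))
```

```text
t 9.4667 at [ 0.5603 -0.2623  0.0628] [3.14  0.008 1.647] w 0.0002 F [ 2.7 -8.9 -1.3]
board xy 0.0007 -0.2141
shift [-0.07 -0.07  1.78] turn -0.2
```

View pics/s3.png

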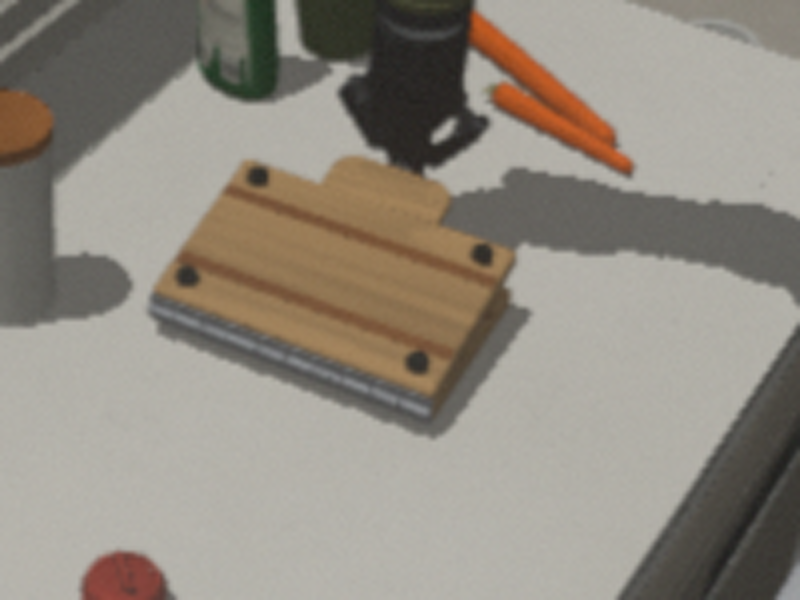

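Emit:
{"method": "move_arm", "body": {
  "linear": [
    [0.5, 0, -0.8],
    [0.8, 0, -1.8],
    [1.1, 0, -2.8],
    [1.5, 0, -3.8],
    [1.9, 0, -4.8]
  ],
  "turn": [0, 0, 0, 0, 0],
  "gripper": [0, 0, 0, 0, 0]
}}

```text
time_s: 9.93
eef_pos: [0.559, -0.2457, 0.1119]
eef_rot: [3.139, 0.012, 1.645]
force: [1.5, -13.7, 2.4]
gripper_width: 0.0001
grasp_force: 6.9
```

```bash
cat >> h.py <<'E'
def theta(save=None):
    """leaf angle from red stripes? -> just save crop"""
E
python3 - <<'E'
from h import *;goto(0,-.215,.045)
from bench import vision
import cv2
s=vision.snapshot('scene');cv2.imwrite('pics/s4.png',cv2.resize(s['pixels'][120:270,240:440,::-1],(800,600),interpolation=cv2.INTER_CUBIC))
E
```

```text
t 9.9333 at [ 0.559  -0.2457  0.1119] [3.139 0.012 1.645] w 0.0001 F [  1.5 -13.7   2.4]
board xy 0.0007 -0.1975
shift [-1.67 -0.08  6.71] turn -0.3
```

View pics/s4.png

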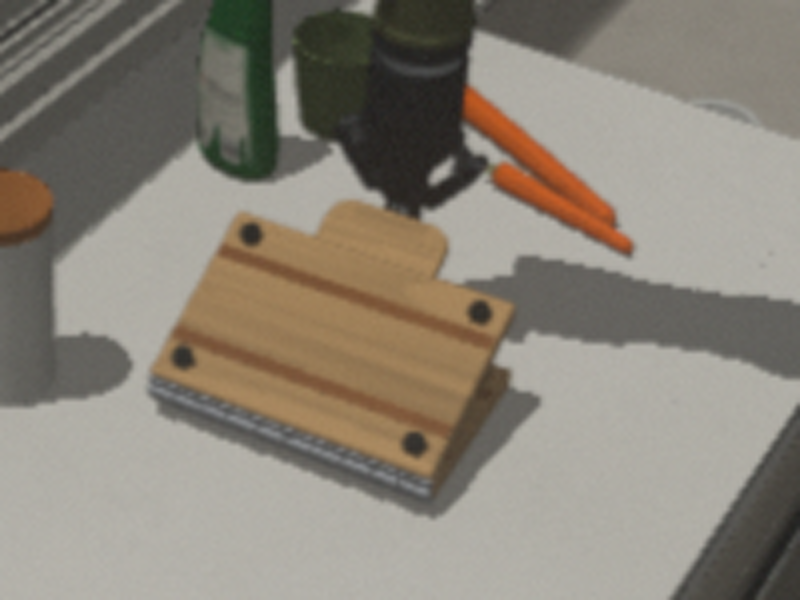

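Run:
```python
import numpy as np
h=.007
def tcp(th):
    if th<1.57:
        return np.array([-.207*np.cos(th)+h*np.sin(th)-.010+.009, .026+.207*np.sin(th)+h*np.cos(th)])
    r=.186
    return np.array([-r*np.cos(th)+h*np.sin(th)-.010+.009*np.sin(th), .026+.022+r*np.sin(th)+h*np.cos(th)+.009*np.cos(th)])
c=np.array([-.188,.111]); th=.4
while th<3.2:
    rows=[]
    for i in range(5):
        th+=.085; t=tcp(min(th,3.16)); rows.append([round(100*(t[0]-c[0]),1),0,round(-100*(t[1]-c[1]),1)])
    print(round(th,2),rows, 'end',t.round(3)); c=c+np.array([rows[-1][0],-rows[-1][2]])/100
```

```text
0.82 [[np.float64(0.7), 0, np.float64(-1.8)], [np.float64(1.7), 0, np.float64(-3.3)], [np.float64(2.7), 0, np.float64(-4.7)], [np.float64(3.9), 0, np.float64(-6.0)], [np.float64(5.2), 0, np.float64(-7.2)]] end [-0.136  0.183]
1.25 [[np.float64(1.3), 0, np.float64(-1.1)], [np.float64(2.8), 0, np.float64(-2.0)], [np.float64(4.4), 0, np.float64(-2.9)], [np.float64(6.0), 0, np.float64(-3.6)], [np.float64(7.6), 0, np.float64(-4.2)]] end [-0.06   0.225]
1.67 [[np.float64(1.7), 0, np.float64(-0.4)], [np.float64(3.5), 0, np.float64(-0.7)], [np.float64(5.2), 0, np.float64(-0.8)], [np.float64(7.0), 0, np.float64(-0.9)], [np.float64(8.5), 0, np.float64(-0.6)]] end [0.025 0.231]
2.1 [[np.float64(1.6), 0, np.float64(0.3)], [np.float64(3.1), 0, np.float64(0.8)], [np.float64(4.5), 0, np.float64(1.4)], [np.float64(5.9), 0, np.float64(2.2)], [np.float64(7.3), 0, np.float64(3.1)]] end [0.098 0.2  ]
2.52 [[np.float64(1.2), 0, np.float64(0.9)], [np.float64(2.4), 0, np.float64(2.0)], [np.float64(3.5), 0, np.float64(3.2)], [np.float64(4.4), 0, np.float64(4.4)], [np.float64(5.3), 0, np.float64(5.7)]] end [0.151 0.143]
2.95 [[np.float64(0.7), 0, np.float64(1.5)], [np.float64(1.4), 0, np.float64(2.9)], [np.float64(1.9), 0, np.float64(4.4)], [np.float64(2.2), 0, np.float64(6.0)], [np.float64(2.5), 0, np.float64(7.5)]] end [0.176 0.068]
3.37 [[np.float64(0.1), 0, np.float64(1.6)], [np.float64(0.0), 0, np.float64(3.2)], [np.float64(-0.0), 0, np.float64(3.9)], [np.float64(-0.0), 0, np.float64(3.9)], [np.float64(-0.0), 0, np.float64(3.9)]] end [0.176 0.029]
```

Emit:
{"method": "move_arm", "body": {
  "linear": [
    [0.9, 0, -1.6],
    [1.8, 0, -3.2],
    [2.8, 0, -4.6],
    [3.9, 0, -5.9],
    [5.2, 0, -7.1]
  ],
  "turn": [0, 0, 0, 0, 0],
  "gripper": [0, 0, 0, 0, 0]
}}

```text
time_s: 10.4
eef_pos: [0.5543, -0.1898, 0.1828]
eef_rot: [3.14, 0.007, 1.647]
force: [1.1, -7.4, 3.7]
gripper_width: 0.0
grasp_force: 3.6
```

Run:
```python
from h import *;goto(0,-.06,.225)
from bench import vision,models
import cv2
s=vision.snapshot('scene');cv2.imwrite('pics/s5.png',cv2.resize(s['pixels'][100:250,240:440,::-1],(600,450),interpolation=cv2.INTER_CUBIC))
```

```text
t 10.4 at [ 0.5543 -0.1898  0.1828] [3.14  0.007 1.647] w 0.0 F [ 1.1 -7.4  3.7]
board xy 0.0005 -0.1414
shift [ 8.11 -0.06 -4.27] turn -0.2
```

View pics/s5.png

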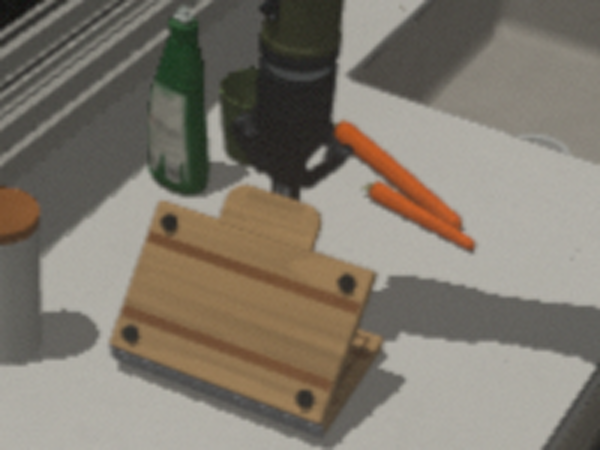

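Emit:
{"method": "move_arm", "body": {
  "linear": [
    [1.3, 0, -1.1],
    [2.8, 0, -2.0],
    [4.4, 0, -2.9],
    [6, 0, -3.6],
    [7.6, 0, -4.2]
  ],
  "turn": [0, 0, 0, 0, 0],
  "gripper": [0, 0, 0, 0, 0]
}}

```text
time_s: 10.87
eef_pos: [0.5474, -0.1081, 0.2236]
eef_rot: [-3.141, 0.0, 1.652]
force: [0.5, -1.7, -1.3]
gripper_width: -0.0001
grasp_force: 1.1
```

Emit:
{"method": "move_arm", "body": {
  "linear": [
    [1.7, 0, -0.4],
    [3.5, 0, -0.7],
    [5.2, 0, -0.8],
    [7, 0, -0.8],
    [8.5, 0, -0.6]
  ],
  "turn": [0, 0, 0, 0, 0],
  "gripper": [0, 0, 0, 0, 0]
}}

```text
time_s: 11.28
eef_pos: [0.54, -0.0222, 0.2292]
eef_rot: [-3.14, -0.0, 1.654]
force: [0.4, -1.9, -0.4]
gripper_width: 0.0001
grasp_force: 1.1
```

Run:
```python
from h import *;goto(0,.025,.231)
from bench import vision,models
import cv2
s=vision.snapshot('scene');cv2.imwrite('pics/s6.png',cv2.resize(s['pixels'][80:260,240:440,::-1],(600,540),interpolation=cv2.INTER_CUBIC))
```

```text
t 11.2833 at [ 0.54   -0.0222  0.2292] [-3.14  -0.     1.654] w 0.0001 F [ 0.4 -1.9 -0.4]
board xy -0.0006 0.0268
shift [-0.18  0.06 -0.18] turn 0.2
```

View pics/s6.png

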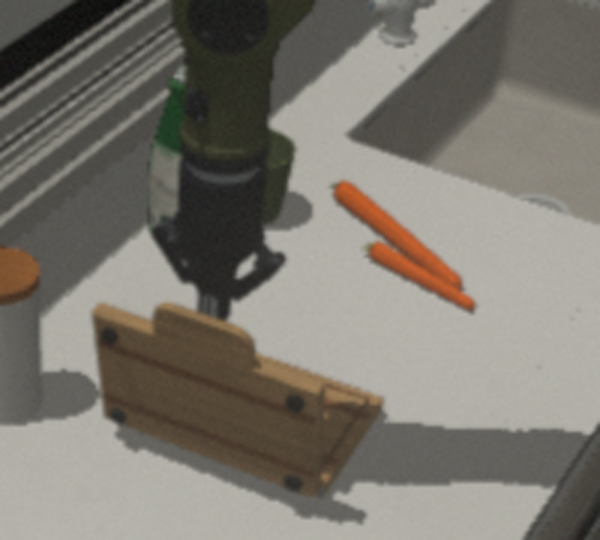

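Emit:
{"method": "move_arm", "body": {
  "linear": [
    [1.6, 0, 0.3],
    [3.1, 0, 0.8],
    [4.5, 0, 1.4],
    [5.9, 0, 2.2],
    [7.3, 0, 3.1]
  ],
  "turn": [0, 0, 0, 0, 0],
  "gripper": [0, 0, 0, 0, 0]
}}

```text
time_s: 11.75
eef_pos: [0.5344, 0.0494, 0.1982]
eef_rot: [-3.141, -0.0, 1.652]
force: [0.1, -1.4, -0.0]
gripper_width: -0.0005
grasp_force: 0.8
```

Emit:
{"method": "move_arm", "body": {
  "linear": [
    [1.2, 0, 0.9],
    [2.4, 0, 2],
    [3.5, 0, 3.2],
    [4.4, 0, 4.4],
    [5.3, 0, 5.7]
  ],
  "turn": [0, 0, 0, 0, 0],
  "gripper": [0, 0, 0, 0, 0]
}}

```text
time_s: 12.17
eef_pos: [0.5301, 0.1023, 0.1408]
eef_rot: [-3.141, -0.001, 1.653]
force: [0.5, -0.7, 0.4]
gripper_width: -0.0004
grasp_force: 0.5
```

Run:
```python
from h import *;goto(0,.176,.068)
from bench import vision,models
import cv2
s=vision.snapshot('scene');cv2.imwrite('pics/s7.png',cv2.resize(s['pixels'][100:310,200:440,::-1],(720,600)))
```

```text
t 12.1667 at [0.5301 0.1023 0.1408] [-3.141e+00 -1.000e-03  1.653e+00] w -0.0004 F [ 0.5 -0.7  0.4]
board xy -0.0007 0.1518
shift [2.42 0.08 7.28] turn 0.2
```

View pics/s7.png

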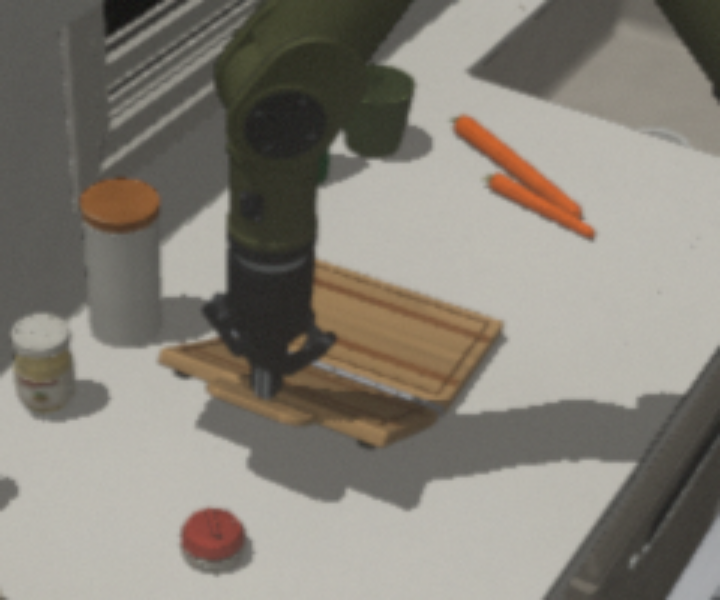

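Emit:
{"method": "move_arm", "body": {
  "linear": [
    [0.6, 0, 1.2],
    [1.1, 0, 2.4],
    [1.6, 0, 3.6],
    [2, 0, 5],
    [2.3, 0, 6.3]
  ],
  "turn": [0, 0, 0, 0, 0],
  "gripper": [0, 0, 0, 0, 0]
}}

```text
time_s: 12.63
eef_pos: [0.5284, 0.1248, 0.078]
eef_rot: [-3.141, -0.001, 1.653]
force: [0.4, -0.8, 0.9]
gripper_width: 0.0
grasp_force: 0.4
```

Emit:
{"method": "move_arm", "body": {
  "linear": [
    [0.1, 0, 1.0],
    [0.2, 0, 2.0],
    [0.2, 0, 3.0],
    [0.2, 0, 3.8],
    [0.2, 0, 4.4]
  ],
  "turn": [0, 0, 0, 0, 0],
  "gripper": [0, 0, 0, 0, 0]
}}

```text
time_s: 13.05
eef_pos: [0.5288, 0.1263, 0.0398]
eef_rot: [3.139, 0.002, 1.652]
force: [-22.6, -4.6, 126.7]
gripper_width: -0.0001
grasp_force: 63.8
```

Run:
```python
from h import *;goto(0,.178,.029)
```

```text
t 13.05 at [0.5288 0.1263 0.0398] [3.139e+00 2.000e-03 1.652e+00] w -0.0001 F [-22.6  -4.6 126.7]
board xy -0.0001 0.1757
shift [0.23 0.   1.08] turn 0.1
```

Emit:
{"method": "move_arm", "body": {
  "linear": [
    [0, 0, -0.5],
    [0, 0, -2],
    [0, 0, -5],
    [0, 0, -9],
    [0, 0, -13]
  ],
  "turn": [0, 0, 0, 0, 0],
  "gripper": [0, 0, 0, 0, 0]
}}

```text
time_s: 13.47
eef_pos: [0.5279, 0.1253, 0.1649]
eef_rot: [-3.139, 0.001, 1.652]
force: [1.1, -1.1, -0.6]
gripper_width: 0.0002
grasp_force: 0.0
```

Emit:
{"method": "move_arm", "body": {
  "linear": [
    [-4, 0, -3],
    [-8, 0, -4],
    [-12, 0, -4],
    [-16, 0, -4],
    [-20, 0, -4]
  ],
  "turn": [0, 0, 0, 0, 0],
  "gripper": [0, 0, 0, 0, 0]
}}

```text
time_s: 13.88
eef_pos: [0.5446, -0.0738, 0.2047]
eef_rot: [3.141, 0.001, 1.651]
force: [0.3, 0.1, -1.4]
gripper_width: -0.0004
grasp_force: 0.0
```

Emit:
{"method": "move_arm", "body": {
  "linear": [
    [-4, 0, 0],
    [-8, 0, 0],
    [-12, 0, 0],
    [-16, 0, 0],
    [-16, 0, 0]
  ],
  "turn": [0, 0, 0, 0, 0],
  "gripper": [0, 0, 0, 0, 0]
}}

```text
time_s: 14.3
eef_pos: [0.5557, -0.2436, 0.2032]
eef_rot: [-3.14, 0.008, 1.637]
force: [-1.4, -1.9, -0.2]
gripper_width: -0.0002
grasp_force: 0.0
```

Run:
```python
from h import *;goto(0,.178,.029)
from bench import vision,models
import cv2
for c in ('scene','top'):
  s=vision.snapshot(c);im=s['pixels']; cv2.imwrite(f'pics/f_{c}.png',im[:,:,::-1])
  print(c,[(n,[np.round(d['centre'],3).tolist() for d in models.look_for(n,c)[:1]]) for n in ('timer','leaf','lip','lemon_b','tomatoes','mustard','carrot_small')])
  # expected leaf outline (inner face, flat) vs 0.1 rad short; wood mask overlap
  hsv=cv2.cvtColor(im,cv2.COLOR_RGB2HSV); m=cv2.inRange(hsv,(8,60,60),(25,200,255))
  n,l,st,_=cv2.connectedComponentsWithStats(m); 
  for th in (3.14,3.08,3.0,2.9):
    P=[leafpt((*B,th),r,x,hh) for r,x,hh in [(.165,.12,0),(.165,-.12,0),(.207,0,.007)]]
    print(th,[proj(c,p).round(1).tolist() for p in P])
  for i in range(1,n):
    if st[i,4]>300: 
        ys,xs=np.where(l==i); h=cv2.convexHull(np.stack([xs,ys],1).astype(np.int32)); print(st[i].tolist(),cv2.approxPolyDP(h,3,True).reshape(-1,2).tolist())
```

```text
t 14.3 at [ 0.5557 -0.2436  0.2032] [-3.14   0.008  1.637] w -0.0002 F [-1.4 -1.9 -0.2]
board xy -0.0024 -0.1951
shift [37.46 -0.22 17.11] turn -0.7
scene [('timer', [[0.505, 0.224, 0.035]]), ('leaf', [[0.532, 0.053, 0.028]]), ('lip', [[0.53, 0.054, 0.027]]), ('lemon_b', [[0.629, 0.416, 0.052]]), ('tomatoes', [[0.569, 0.487, 0.036]]), ('mustard', [[0.762, 0.153, 0.068]]), ('carrot_small', [[0.512, -0.448, 0.014]])]
3.14 [[249.3, 249.3], [323.3, 280.1], [277.9, 275.4]]
3.08 [[249.3, 246.8], [323.6, 277.6], [278.0, 272.4]]
3.0 [[249.4, 243.3], [324.1, 274.0], [278.2, 268.1]]
2.9 [[249.9, 238.6], [325.0, 269.3], [278.9, 262.2]]
[353, 143, 45, 41, 541] [[397, 182], [365, 167], [353, 147], [361, 144], [393, 172]]
[226, 162, 28, 20, 445] [[253, 171], [250, 178], [236, 181], [227, 176], [226, 169], [232, 163], [245, 162]]
[279, 190, 88, 53, 2460] [[366, 212], [349, 242], [279, 215], [301, 190]]
[250, 219, 96, 64, 3749] [[345, 245], [321, 282], [289, 281], [274, 275], [250, 249], [276, 219]]
[142, 294, 28, 28, 625] [[168, 295], [169, 310], [162, 319], [150, 321], [143, 315], [142, 306], [148
[... 333 characters left out ...]
, [[0.64, 0.388, 0.049]]), ('tomatoes', [[0.572, 0.473, 0.036]]), ('mustard', [[0.764, 0.131, 0.103]]), ('carrot_small', [])]
3.14 [[243.1, 203.7], [246.7, 278.4], [232.0, 241.5]]
3.08 [[242.9, 203.1], [246.5, 278.3], [231.5, 241.1]]
3.0 [[242.9, 202.3], [246.6, 278.2], [231.3, 240.5]]
2.9 [[243.4, 201.2], [247.1, 278.0], [231.5, 239.7]]
[272, 139, 27, 27, 588] [[297, 158], [291, 164], [281, 165], [274, 160], [272, 147], [281, 139], [292, 140], [298, 147]]
[296, 198, 55, 77, 3709] [[350, 271], [301, 274], [296, 201], [344, 199]]
[232, 201, 65, 77, 4084] [[296, 274], [247, 277], [233, 252], [232, 237], [244, 204], [291, 201]]
[57, 245, 28, 96, 524] [[80, 245], [84, 255], [57, 340], [70, 255]]
```

Corners match the flat pose (3.14), and the timer and the bystanders that were detected are in place.

```bash
python3 -c "
from bench import job
print(job.hand_in())"
```

```text
the job is handed in; nothing more can be done
None
```

I slid the timer clear upright, turned the leaf over and pressed it flat with the hand withdrawn, and handed the job in, but the final press read 126.7 N at the wrist, over the 120 N limit, so the run may be judged failed; the cameras show the leaf flat, the timer clear and the bystanders in place.

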